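# Lower the round flask into the door bin

## Task

Swing the small cabinet's door wide open by its handle, to about a right angle, so that the deep bin on the inside of the door comes out. Then take the round-bodied glass flask by its stopper and lower it gently into that bin until it stands upright on the rack inside, and let go of it there; never drop it, knock it or press it down hard, because the level of the rack is not known beforehand. Leave the door open and the other things on the counter where they stand.

Things in the scene. Friction and masses are not known exactly. Their poses are not given: they have to be found in the camera images.
- flask: the flask to put away: amber glass with a ball-shaped body 80 mm across (widest 33 mm up) on a flat foot 44 mm across, neck 25 mm, and a wooden cylindrical stopper 32 mm across fixed to it from 108 mm up to the top at 150 mm; 0.24 to 0.48 kg. Origin: centre of the underside, z up along its axis
- door (a joint): angle of the cabinet door about its upright hinge, rad: 0 shut, grows as it swings open towards the robot, stop at 1.8; it stays where it is left
- cabinet: white countertop cabinet, fixed, 220 mm deep (x), 280 mm wide (y), 205 mm high, a plant and a picture frame at the back of its top; its door (266 mm wide, 18 mm thick, up to 200 mm above the counter) closes the side facing the robot. Origin: centre of the underside
- door_handle (a point): middle of the bar handle on the outside of the door, 205 mm from the hinge line. The bar is level, 100 mm long, 12 mm thick, parallel to the door, its centreline 45 mm out from the door's face and 172 mm above the counter. Axes turn with the door: x from the handle into the door (away from the robot when shut), y along the bar to the hinge
- door_hinge (a point): point on the door's upright hinge axis at the handle's height (left end of the door seen from the robot), 18 mm behind the door's outer face; the door opens clockwise seen from above; axes as for the handle
- bin (a point): white open bin fixed inside the door, swings with it: outside 130 mm (x, away from the door), 165 mm (y, along the door), 155 mm deep, walls 4 mm. Origin: centre of its underside, 20 mm above the counter; z up, rim at 155 mm. A flat grey rack on soft springs (1.5 N/mm, 12 mm travel) is its floor; its top is 20 to 75 mm above the origin, new every time, not reported
- square_bottle: bystander: amber square bottle, 62 mm wide, wooden stopper 32 mm across, 140 mm tall. Origin: centre of the underside
- straight_bottle: bystander: amber straight cylindrical bottle, 60 mm across, wooden stopper 32 mm across, 145 mm tall. Origin: centre of the underside
- dispenser: bystander: white soap dispenser, 72 mm across, 181 mm tall. Origin: centre of the underside
- tumbler: bystander: white toothbrush tumbler, 76 mm across, 105 mm tall with a brush and comb standing up to 180 mm. Origin: centre of the underside
- soap_dish: bystander: white soap dish with a bar of soap, 90 by 130 mm, 31 mm tall. Origin: centre of the underside

How it is judged:
By the outcome, as a careful person would: the job done as asked, in the order asked, and still so for the second after the job is handed in, with the robot touching nothing.
It also fails if it takes over 67 s, if anything falls off the work surface, if the arm or the gripper's body presses on something with over 40 N, if the wrist force passes 120 N, or if a joint passes its speed limit or range.

## Robot

A 6-joint arm with a two-finger parallel gripper is mounted at the origin on the work surface. World frame = base frame: x ahead of the robot, y to its left, z up, the work surface at z = 0. Lengths are in m, angles in degrees, forces in N, time in s.
With the tool pointing down it reaches from about 0.4 to 0.825 m from the base axis. Payload 7 kg.
Tool frame: the origin (TCP) lies midway between the tips of the shut fingers; the grasp point (between the pads) lies 19 mm behind it (r.grip_depth is the distance from the TCP to the grasp point, in m); z points along the fingers, y is the line along which they close (so a half turn about z gives the same grasp; the last joint's range is limited). The gripper opens to 88 mm and grips with 3 to 60 N. Pads are 19 mm wide; open, the fingers measure 130 mm over their backs; the gripper's body (78 mm by 193 mm) begins 47 mm behind the grasp point.
Start: joints at [80.793, 20.546, 0.682, 0, -70.136, -16.507], TCP at [0.293, 0.608, 0.227] pointing down, gripper open.
Joint ranges: [-176.03, 176.03], [-82.01, 121.73], [-58.28, 71.71], [-173.87, 95.51], [-174.79, -0.11], [-173.66, 173.66]. Speed limits (degrees/s): [136.94, 136.94, 172.46, 180, 180, 180].

## Interface

Orientations are given as [roll, pitch, yaw] about the fixed x, y, z axes, in that order (R = Rz(yaw) Ry(pitch) Rx(roll)).
In Python, from plant import r, capture, close_job, search_frame, outline_of gives the robot as it stands.
- The arm moves only by the shell command python3 -m creep 'ROWS' [FORCE]. ROWS is JSON, a list of rows, each a list of 7 numbers: the finger opening in mm, from 0 to 87.6, then the shift along the world's x, y, z in units of 25 mm (1.0 is 25 mm), then the turn, a rotation vector about the world's x, y, z in degrees. In form: [[hand, x, y, z, ax, ay, az], ...]. A call has 1 to 8 rows; each row shifts and turns the commanded pose from where the row before left it; what a row does not reach is not made up. A row lasts 1/12 s, in which the tool goes at most 41.7 mm and 7.16 degrees, less where a joint would pass 70% of its speed; a pose out of reach is approached as far as the arm can. A call is refused whole if a number of a shift passes 1 or a number of a turn 7.16, either way. A call with a gripper value outside its range is refused whole. The fingers move at their own pace and stop on an object; FORCE is the grip in N (left out, the last holds). Time passes only in rows, so rows that do not move let the fingers close. It gives the time, the measured TCP pose, the force, the opening and the grip force at its end, in the units of the state.
- r.get_state(): the state, without advancing time (a new reading comes with each control period).
- capture(name): name is "scene" or "top" or "wrist"; returns a dict with "frame" (384x512x3 uint8, red, green, blue), "K" (3x3 intrinsics, pixels), "origin" and "rotation" of the camera in the world. Camera axes: x right, y down, z forward; pixel columns grow to the right and rows downward; lengths in m; the calibration is good to about 2 mm. A picture is of the moment at which its call begins. There is no depth.
- close_job(): hands the job in; it is judged then, once.
Trained networks look in a picture, given as the dict that the camera call returned (one of the last four; its "shot" number tells which), for a name from the list of things; names that differ only in an ending like _2 or _b are one class to them, and where a whole thing is asked for, a point or a joint stands for the part that bears it (a point fixed in the world has none). Each returns a list of dicts, best first, with "conf" (0 to 1); they miss things now and then, are a little off and sometimes report something else, mostly with a low value. They report only what shows in the picture. A call takes as long as a camera call.
- search_frame(picture, target): "bbox" ([left, top, right, bottom] in pixels, round what is visible of it).
- outline_of(picture, target): "region" (384x512 bool, what is visible of it) and "bbox" ([left, top, right, bottom] in pixels, round what is visible of it).
The state is a dict: "time_s": time; "joints": joint angles; "qd": joint speeds; "joint_torque": joint torques, N m; "tcp_pos": TCP position; "eef_rot": TCP orientation; "contact_force": force on the tool from outside, world axes, zero at the start; "moment": the same for the moment, N m; "gripper_width": finger opening in m; "gripper_force": force on a finger pad.
Only numpy, scipy, OpenCV 4.12 (cv2) and the standard library are available. Lean on these libraries where they do the work, as an engineer would, in place of code of your own. Each camera call takes 0.05 s, during which the arm holds its last target. There are 200 camera calls.

## Working session

There is one attempt and no reset: what is moved stays moved. The work goes in short steps, Python scripts to look and compute and a shell command to move; the robot and the scene stay as the last step left them, time stands still between calls to the robot, and variables do not carry over. Pictures are saved under pics/ and viewed, at most 10 in all, crops included, and the job is handed in when it is done.

```bash
ls; mkdir -p pics; cat > h.py <<'E'
import numpy as np,cv2
from plant import r,capture,close_job,search_frame,outline_of
def ray(p,u,v):
    K=np.array(p["K"]);d=np.array(p["rotation"])@np.linalg.inv(K)@np.array([u,v,1.]);return np.array(p["origin"]),d
def atz(p,u,v,z):
    o,d=ray(p,u,v);return o+d*(z-o[2])/d[2]
def proj(p,X):
    c=np.array(p["rotation"]).T@(np.array(X)-np.array(p["origin"]));q=np.array(p["K"])@c;return q[:2]/q[2]
def save(p,n):cv2.imwrite("pics/"+n,p["frame"][:,:,::-1])
E
python3 - <<'E'
from h import *
print(r.get_state())
ims=[]
for n in("scene","top"):
    p=capture(n);ims.append(p["frame"]);print(n,np.round(p["origin"],3),np.round(p["rotation"],3).tolist(),np.round(p["K"],1).tolist())
    for t in("flask","cabinet","door","door_handle","bin","square_bottle","straight_bottle","dispenser","tumbler","soap_dish"):
        print(t,[(np.round(x["bbox"]).tolist(),round(x["conf"],2)) for x in search_frame(p,t)[:3]])
    save(p,n+"0.png")
E
```

```text
pics
{'time_s': 0.0, 'joints': array([ 8.07918509e+01,  2.05924861e+01,  6.33341843e-01, -1.92932245e-02,
       -7.01344610e+01, -1.65079085e+01]), 'qd': array([ 0.07469811, -0.00892264, -0.05511301, -0.0105403 , -0.04026613,
       -0.03309733]), 'joint_torque': array([-1.01523074e-03, -5.82722890e+01,  2.93060213e+01,  6.99709520e+00,
        6.92052490e-03, -1.62214396e-04]), 'tcp_pos': array([0.29269756, 0.6077021 , 0.22561013]), 'eef_rot': array([ 1.79905099e+02, -9.21108699e-03, -2.57226209e+01]), 'contact_force': array([0.63833422, 1.26374176, 0.25972188]), 'moment': array([-0.00531041, -0.0204952 , -0.01522988]), 'gripper_force': 0.0, 'gripper_width': 0.0875220902697611}
scene [ 0.911 -0.069  1.304] [-161.897, -0.12, 72.09] [[471.8, 0.0, 256.4], [0.0, 471.8, 187.6], [0.0, 0.0, 1.0]]
flask [([107.0, 190.0, 142.0, 223.0], 0.61)]
cabinet [([223.0, 197.0, 359.0, 331.0], 0.61)]
door [([217.0, 198.0, 327.0, 235.0], 0.93), ([172.0, 260.0, 204.0, 290.0], 0.16)]
door_handle [([220.0, 194.0, 328.0, 236.0], 0.88), ([137.0, 232.0, 167.0, 263.0], 0.68), ([222.0, 198.0, 360.0, 332.0], 0.2
[... 341 characters left out ...]
.33  0.056 1.565] [-171.033, 0.497, -91.588] [[466.1, 0.0, 258.2], [0.0, 466.1, 184.9], [0.0, 0.0, 1.0]]
flask [([359.0, 201.0, 386.0, 227.0], 0.93), ([320.0, 126.0, 344.0, 158.0], 0.71)]
cabinet [([210.0, 71.0, 305.0, 174.0], 0.95)]
door [([214.0, 147.0, 302.0, 175.0], 0.85)]
door_handle [([214.0, 146.0, 300.0, 177.0], 0.79)]
bin [([211.0, 141.0, 301.0, 175.0], 0.56)]
square_bottle [([320.0, 196.0, 349.0, 226.0], 0.76)]
straight_bottle [([344.0, 164.0, 374.0, 187.0], 0.84)]
dispenser [([133.0, 249.0, 167.0, 269.0], 0.92), ([213.0, 146.0, 303.0, 173.0], 0.56)]
tumbler [([318.0, 124.0, 347.0, 156.0], 0.87)]
soap_dish [([140.0, 156.0, 188.0, 191.0], 0.75), ([360.0, 200.0, 387.0, 227.0], 0.34)]
```

```bash
sed -i 's/^def ray/from scipy.spatial.transform import Rotation as Ro\ndef Rm(p):return Ro.from_euler("xyz",p["rotation"],degrees=True).as_matrix()\ndef ray/; s/np.array(p\["rotation"\])/Rm(p)/g' h.py
python3 - <<'E'
from h import *
for n in("scene","top"):
    p=capture(n);f=p["frame"]
    print(n,Rm(p).round(2).tolist())
    c=f[50:350,90:410] if n=="scene" else f[60:290,120:400]
    cv2.imwrite(f"pics/{n}1.png",cv2.resize(c,None,fx=2 if n=="scene" else 2.6,fy=2 if n=="scene" else 2.6,interpolation=cv2.INTER_CUBIC)[:,:,::-1])
    for t in("flask","square_bottle","straight_bottle","tumbler","dispenser","soap_dish"):
        b=search_frame(p,t)[0]["bbox"];u,v=(b[0]+b[2])/2,(b[1]+b[3])/2
        print(t,atz(p,u,v,.06).round(3))
E
```

```text
scene [[0.31, 0.9, -0.3], [0.95, -0.29, 0.1], [0.0, -0.31, -0.95]]
flask [ 0.461 -0.301  0.06 ]
square_bottle [ 0.476 -0.183  0.06 ]
straight_bottle [ 0.601 -0.263  0.06 ]
tumbler [ 0.702 -0.185  0.06 ]
dispenser [0.324 0.43  0.06 ]
soap_dish [0.635 0.362 0.06 ]
top [[-0.03, -0.99, 0.16], [-1.0, 0.03, 0.0], [-0.01, -0.16, -0.99]]
flask [ 0.461 -0.307  0.06 ]
square_bottle [ 0.47  -0.193  0.06 ]
straight_bottle [ 0.588 -0.264  0.06 ]
tumbler [ 0.713 -0.195  0.06 ]
dispenser [0.342 0.412 0.06 ]
soap_dish [0.613 0.375 0.06 ]
```

View pics/scene1.png

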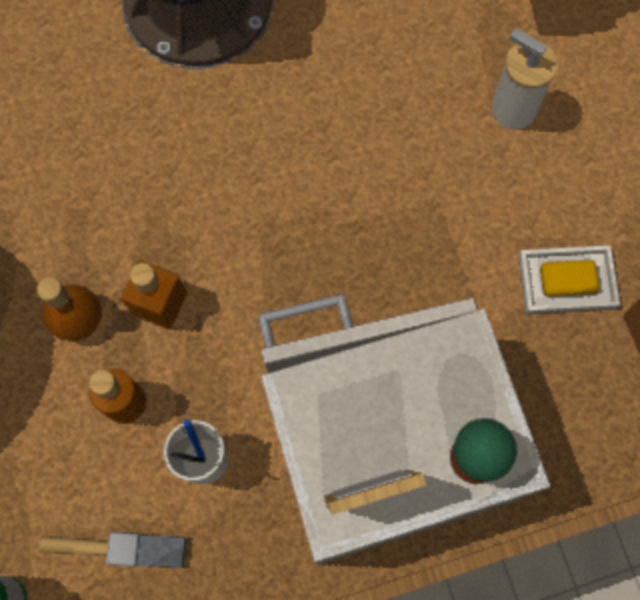

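View pics/top1.png

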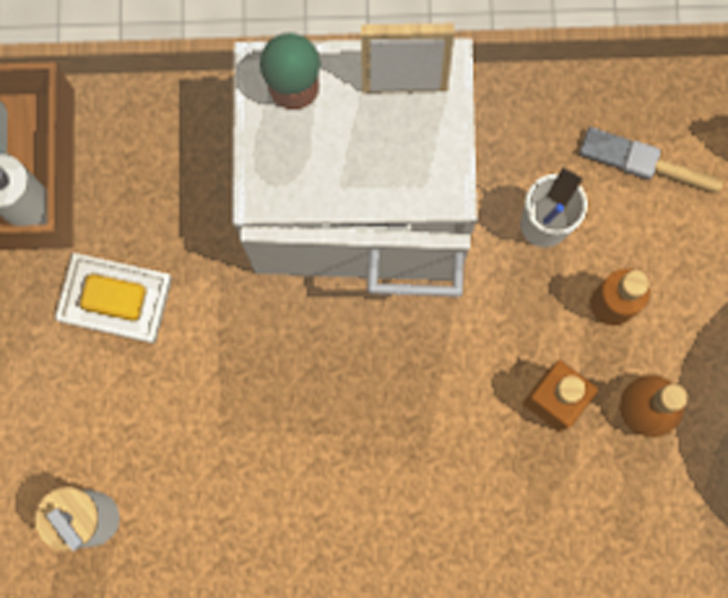

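```bash
python3 - <<'E'
from h import *
S=capture("scene");T=capture("top")
def s(u,v):return 90+u/2,50+v/2
def t(u,v):return 120+u/2.6,60+v/2.6
for n,a,b,z in(("hR",(263,314),(462,290),.174),("hL",(345,297),(371,288),.174),("dR",(265,354),(470,243),.2),("dL",(474,303),(243,236),.2),("cR",(264,376),(475,221),.205),("cL",(487,313),(235,221),.205),("cbR",(318,558),(472,40),.205),("cbL",(548,485),(235,43),.205),("stop_fl",(49,290),(673,397),.15),("stop_sq",(142,276),(572,389),.14),("stop_str",(102,383),(634,283),.145)):
    print(n,atz(S,*s(*a),z).round(4),atz(T,*t(*b),z).round(4))
E
```

```text
hR [ 0.5823 -0.0515  0.174 ] [ 0.5873 -0.0589  0.174 ]
hL [0.5926 0.0524 0.174 ] [0.5928 0.0471 0.174 ]
dR [ 0.6383 -0.0639  0.2   ] [ 0.6372 -0.0682  0.2   ]
dL [0.6555 0.1969 0.2   ] [0.6532 0.1932 0.2   ]
cR [ 0.6647 -0.0727  0.205 ] [ 0.6618 -0.0746  0.205 ]
cL [0.6733 0.2063 0.205 ] [0.67   0.2017 0.205 ]
cbR [ 0.8811 -0.0744  0.205 ] [ 0.8807 -0.0804  0.205 ]
cbL [0.8858 0.2    0.205 ] [0.8857 0.1992 0.205 ]
stop_fl [ 0.4607 -0.3026  0.15  ] [ 0.4574 -0.3019  0.15  ]
stop_sq [ 0.4752 -0.1857  0.14  ] [ 0.4712 -0.1864  0.14  ]
stop_str [ 0.5978 -0.2673  0.145 ] [ 0.5951 -0.2661  0.145 ]
```

```bash
python3 -m creep '[[87.6,0.45,-1,0,0,0,-4.2],[87.6,0.45,-1,0,0,0,-4.2],[87.6,0.45,-1,0,0,0,-4.2],[87.6,0.45,-1,0,0,0,-4.2],[87.6,0.45,-1,0,0,0,-4.2],[87.6,0.45,-1,0,0,0,-4.2],[87.6,0.45,-1,0,0,0,-4.2],[87.6,0.45,-1,0,0,0,-4.2]]'
python3 -m creep '[[36,0.45,-1,0.1,0,0,-4.2],[36,0.45,-1,0.1,0,0,-4.2],[36,0.45,-1,0.1,0,0,-4.2],[36,0.45,-1,0.1,0,0,-4.2],[36,0.45,-1,0.1,0,0,-4.2],[36,0.45,-1,0.1,0,0,-4.2],[36,0.45,-1,0.1,0,0,-4.2],[36,0.45,-1,0,0,0,-4.2]]'
python3 -c "
from h import *
s=r.get_state();print(s['joints'].round(1),s['tcp_pos'],s['eef_rot'])"
```

```text
time_s: 2.57
tcp_pos: [0.3832, 0.4069, 0.2268]
eef_rot: [-180.0, 0.0, -59.5]
contact_force: [1.1, 0.7, 0.2]
gripper_width: 0.0877
gripper_force: 0.0
time_s: 3.23
tcp_pos: [0.4735, 0.207, 0.2449]
eef_rot: [-179.9, 0.1, -93.1]
contact_force: [0.4, 0.2, 0.1]
gripper_width: 0.0403
gripper_force: 0.0
[ 45.4   4.8 -17.5   0.  -67.7 -48.5] [0.47347758 0.20699668 0.2449105 ] [-1.79935729e+02  5.28275075e-02 -9.31085366e+01]
```

```bash
python3 -m creep '[[34,0.55,-1,0,0,0,-1],[34,0.55,-1,0,0,0,0],[34,0.55,-1,0,0,0,0],[34,0.55,-1,0,0,0,0],[34,0.55,-1,0,0,0,0],[34,0.55,-1,0,0,0,0],[34,0.55,-1,0,0,0,0],[34,0.55,-1,0,0,0,0]]'
python3 -m creep '[[34,0.1,-0.4,0,0,0,0],[34,0.1,0,0,0,0,0],[34,0,0,0,0,0,0],[34,0,0,0,0,0,0]]'
python3 -c "
from h import *
p=capture('wrist');save(p,'w1.png');print(p['origin'],p['rotation'])
for X in ([.5873,-.055,.174],[.5927,.050,.174],[.5885,-.003,.172]): print(proj(p,X))
print(proj(p,r.get_state()['tcp_pos']))"
```

```text
time_s: 3.9
tcp_pos: [0.5834, 0.0067, 0.2443]
eef_rot: [-180.0, 0.0, -93.9]
contact_force: [1.7, 0.7, 0.8]
gripper_width: 0.034
gripper_force: 0.0
time_s: 4.23
tcp_pos: [0.5877, -0.0014, 0.244]
eef_rot: [180.0, 0.0, -93.9]
contact_force: [-0.4, -0.0, -0.2]
gripper_width: 0.0338
gripper_force: 0.0
[ 0.58269675 -0.07210957  0.40216485] [1.64502347e+02 1.77312724e-02 1.76134509e+02]
[249.64567218 131.48552965]
[252.08166404 254.69478638]
[252.73205642 195.31068948]
[253.93859643 233.6585163 ]
```

View pics/w1.png

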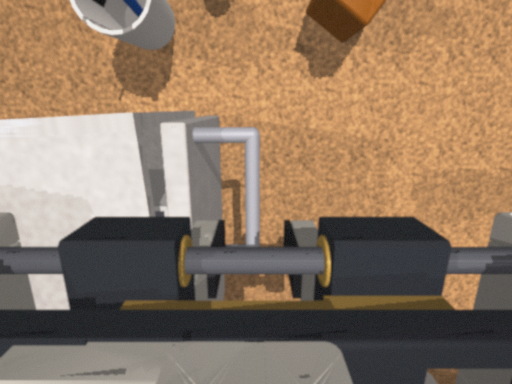

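```bash
python3 -m creep '[[34,0,0,-0.6,0,0,0],[34,0,0,-0.6,0,0,0],[34,0,0,-0.6,0,0,0],[34,0,0,-0.6,0,0,0],[34,0,0,-0.6,0,0,0],[34,0,0,-0.5,0,0,0],[34,0,0,0,0,0,0]]' 
python3 -m creep '[[4,0,0,0,0,0,0],[4,0,0,0,0,0,0],[4,0,0,0,0,0,0],[4,0,0,0,0,0,0],[4,0,0,0,0,0,0],[4,0,0,0,0,0,0]]' 25
```

```text
time_s: 4.87
tcp_pos: [0.586, -0.001, 0.1542]
eef_rot: [179.8, -0.0, -93.9]
contact_force: [-1.0, -0.1, -0.4]
gripper_width: 0.0343
gripper_force: 0.0
time_s: 5.37
tcp_pos: [0.5886, -0.0015, 0.1576]
eef_rot: [-179.9, 0.0, -93.9]
contact_force: [-0.6, 2.3, 4.6]
gripper_width: 0.0111
gripper_force: 25.0
```

```bash
cat > arc.py <<'E'
import sys
from h import *
h=np.array(eval(sys.argv[1]));st=float(sys.argv[2]);n=int(sys.argv[3])
p=r.get_state()['tcp_pos'][:2];print(p,np.hypot(*(p-h)))
c=p
for k in range(n):
    q=h+Ro.from_euler('z',-st*(k+1),degrees=True).as_matrix()[:2,:2]@(p-h)
    print(((q-c)/.025).round(2),end=' ');c=q
E
python3 arc.py '(.6647,.198)' 3 30
```

```text
[ 0.58857152 -0.00152626] 0.21355625277353193
[-0.41  0.17] [-0.4   0.19] [-0.39  0.21] [-0.38  0.23] [-0.37  0.25] [-0.36  0.27] [-0.34  0.29] [-0.33  0.31] [-0.31  0.32] [-0.29  0.34] [-0.27  0.35] [-0.25  0.37] [-0.23  0.38] [-0.21  0.39] [-0.19  0.4 ] [-0.17  0.41] [-0.15  0.42] [-0.13  0.43] [-0.11  0.43] [-0.08  0.44] [-0.06  0.44] [-0.04  0.45] [-0.01  0.45] [0.01 0.45] [0.03 0.45] [0.06 0.44] [0.08 0.44] [0.1  0.44] [0.13 0.43] [0.15 0.42]
```

```bash
python3 -m creep '[[4,-0.41,0.17,0,0,0,-3],[4,-0.4,0.19,0,0,0,-3],[4,-0.39,0.21,0,0,0,-3],[4,-0.38,0.23,0,0,0,-3],[4,-0.37,0.25,0,0,0,-3],[4,-0.36,0.27,0,0,0,-3],[4,-0.34,0.29,0,0,0,-3],[4,0,0,0,0,0,0]]'

```

```text
time_s: 6.03
tcp_pos: [0.5219, 0.0399, 0.1576]
eef_rot: [-179.9, 0.2, -115.0]
contact_force: [1.5, 3.2, 2.2]
gripper_width: 0.0112
gripper_force: 25.0
```

Forces are small; continue.

```bash
python3 -m creep '[[4,-0.33,0.31,0,0,0,-3],[4,-0.31,0.32,0,0,0,-3],[4,-0.29,0.34,0,0,0,-3],[4,-0.27,0.35,0,0,0,-3],[4,-0.25,0.37,0,0,0,-3],[4,-0.23,0.38,0,0,0,-3],[4,-0.21,0.39,0,0,0,-3],[4,-0.19,0.4,0,0,0,-3]]'
python3 -m creep '[[4,-0.17,0.41,0,0,0,-3],[4,-0.15,0.42,0,0,0,-3],[4,-0.13,0.43,0,0,0,-3],[4,-0.11,0.43,0,0,0,-3],[4,0,0,0,0,0,0]]'
```

```text
time_s: 6.7
tcp_pos: [0.4709, 0.1107, 0.1576]
eef_rot: [-179.9, 0.2, -139.0]
contact_force: [5.4, 0.7, 0.3]
gripper_width: 0.0111
gripper_force: 25.0
time_s: 7.12
tcp_pos: [0.457, 0.1541, 0.1576]
eef_rot: [180.0, 0.2, -151.0]
contact_force: [3.1, 2.2, 1.8]
gripper_width: 0.011
gripper_force: 25.0
```

```bash
python3 -m creep '[[4,-0.08,0.44,0,0,0,-3],[4,-0.06,0.44,0,0,0,-3],[4,-0.04,0.45,0,0,0,-3],[4,-0.01,0.45,0,0,0,-3],[4,0.01,0.45,0,0,0,-3],[4,0.03,0.45,0,0,0,-3],[4,0.06,0.44,0,0,0,-3],[4,0.08,0.44,0,0,0,-3]]'
python3 -m creep '[[4,0.1,0.44,0,0,0,-3],[4,0.13,0.43,0,0,0,-3],[4,0.15,0.42,0,0,0,-3],[4,0,0,0,0,0,0],[4,0,0,0,0,0,0]]'
python3 - <<'E'
from h import *
for n in("scene","top"):
    p=capture(n);save(p,n+"2.png")
    for t in("bin","door","flask"):
        print(n,t,[(np.round(x["bbox"]).tolist(),round(x["conf"],2)) for x in search_frame(p,t)[:2]])
E
```

```text
time_s: 7.78
tcp_pos: [0.4573, 0.2414, 0.1576]
eef_rot: [-180.0, 0.2, -175.0]
contact_force: [8.6, -3.8, 1.6]
gripper_width: 0.0114
gripper_force: 25.0
time_s: 8.2
tcp_pos: [0.467, 0.274, 0.1576]
eef_rot: [180.0, 0.2, 176.2]
contact_force: [6.6, -2.0, 2.9]
gripper_width: 0.0111
gripper_force: 25.0
scene bin [([252.0, 131.0, 334.0, 221.0], 0.78), ([136.0, 231.0, 164.0, 266.0], 0.58)]
scene door [([251.0, 108.0, 338.0, 220.0], 0.57), ([349.0, 175.0, 403.0, 207.0], 0.18)]
scene flask [([109.0, 188.0, 142.0, 224.0], 0.95)]
top bin [([186.0, 146.0, 258.0, 237.0], 0.59), ([323.0, 200.0, 351.0, 223.0], 0.15)]
top door [([188.0, 146.0, 258.0, 240.0], 0.81)]
top flask [([360.0, 202.0, 386.0, 228.0], 0.71), ([186.0, 145.0, 258.0, 239.0], 0.22)]
```

View pics/scene2.png

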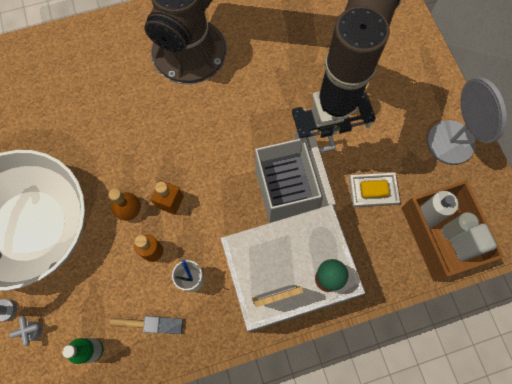

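```bash
python3 -m creep '[[34,0,0,0,0,0,0],[34,0,0,0,0,0,0],[34,0,0,0,0,0,0],[34,0,0,0,0,0,0],[34,0,0,0.5,0,0,0],[34,0,0,1,0,0,0],[34,0,0,1,0,0,0],[34,0,0,1,0,0,0]]'
python3 -m creep '[[56,0,-0.5,0.4,0,0,5],[56,0,-1,0,0,0,5],[56,0,-1,0,0,0,5],[56,0,-1,0,0,0,5],[56,0,-1,0,0,0,5],[56,0,-1,0,0,0,5],[56,0,-1,0,0,0,5],[56,0,-1,0,0,0,5]]'
python3 -m creep '[[56,0,-1,0,0,0,5],[56,0,-1,0,0,0,5],[56,0,-1,0,0,0,5],[56,0,-1,0,0,0,5],[56,0,-1,0,0,0,5],[56,0,-1,0,0,0,5],[56,0,-1,0,0,0,5],[56,0,-1,0,0,0,5]]'
python3 -m creep '[[56,0,-0.6,0,0,0,5],[56,0,-0.6,0,0,0,5],[56,0,-0.6,0,0,0,0],[56,0,-0.6,0,0,0,0],[56,0,-0.6,0,0,0,0],[56,0,0,0,0,0,0],[56,0,0,0,0,0,0]]'
python3 - <<'E'
from h import *
S=capture("scene");save(S,"scene3.png")
T=capture("top");save(T,"top3.png")
cv2.imwrite("pics/mix3.png",np.hstack([cv2.resize(S["frame"][100:240,220:350],(520,560),interpolation=2),cv2.resize(T["frame"][130:250,180:270],(280,373),interpolation=2) if 0 else np.zeros((560,1,3),np.uint8)])[:,:,::-1])
cv2.imwrite("pics/t3.png",cv2.resize(T["frame"][130:250,160:310],(750,600),interpolation=2)[:,:,::-1])
W=capture("wrist");save(W,"w3.png");print(W["origin"],W["rotation"],r.get_state()['tcp_pos'])
print("stopper",proj(W,[.459,-.302,.15]))
for n,p in(("S",S),("T",T),("W",W)):print(n,[(x["bbox"],x["conf"]) for x in search_frame(p,"flask")[:2]])
E
```

```text
time_s: 9.27
tcp_pos: [0.4644, 0.273, 0.2447]
eef_rot: [-179.9, -0.1, 176.1]
contact_force: [-0.5, 0.5, 0.1]
gripper_width: 0.0341
gripper_force: 0.0
time_s: 9.93
tcp_pos: [0.4643, 0.0847, 0.254]
eef_rot: [180.0, -0.0, -143.6]
contact_force: [0.5, -0.1, -0.9]
gripper_width: 0.0561
gripper_force: 0.0
time_s: 10.6
tcp_pos: [0.4644, -0.1153, 0.254]
eef_rot: [180.0, 0.0, -103.6]
contact_force: [0.5, 0.8, 0.4]
gripper_width: 0.056
gripper_force: 0.0
time_s: 11.18
tcp_pos: [0.4645, -0.1895, 0.2537]
eef_rot: [179.9, 0.0, -94.0]
contact_force: [0.1, 0.0, -1.7]
gripper_width: 0.0561
gripper_force: 0.0
[ 0.4597556  -0.25948254  0.41203284] [1.64500212e+02 1.23790796e-03 1.76129712e+02] [ 0.46477499 -0.18860981  0.25401924]
stopper [251.46748409  54.8273087 ]
S [([107.7, 187.1, 143.2, 223.0], 0.82)]
T [([368.5, 212.2, 386.3, 226.2], 0.7)]
W [([221.5, 35.4, 291.3, 105.4], 0.66)]
```

View pics/w3.png

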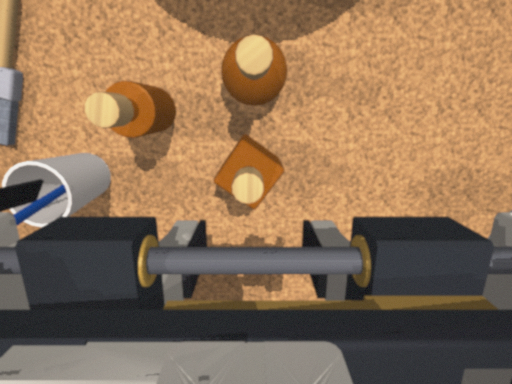

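View pics/mix3.png

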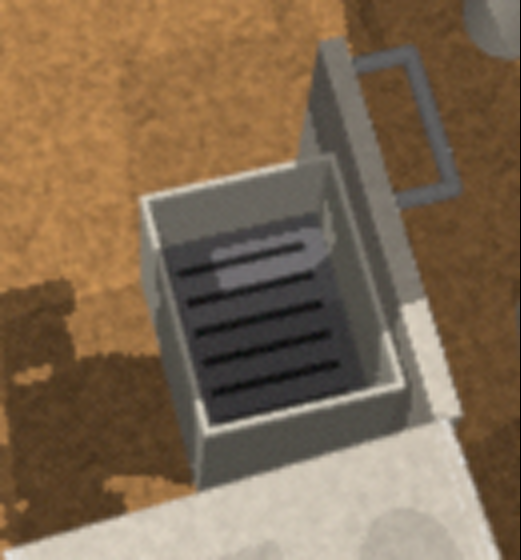

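View pics/t3.png

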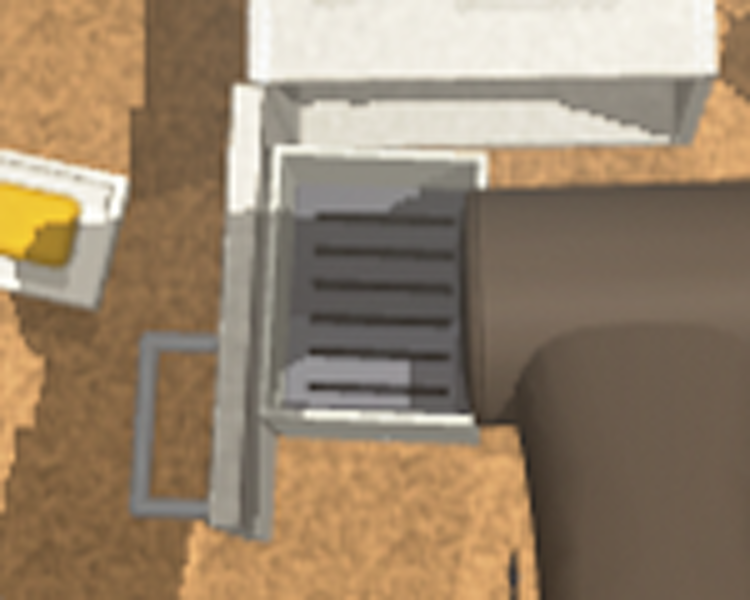

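```bash
python3 - <<'E'
from h import *
W=capture("wrist");S=capture("scene");T=capture("top")
print("stop",atz(W,254,54,.15))
c=[atz(S,220+u/4,100+v/4,.175) for u,v in((142,200),(335,155),(405,385),(205,433))]
print(np.round(c,4),np.mean(c,0))
for u,v in((275,148),(487,153),(268,418)):print(atz(T,160+u/5,130+v/5,.175).round(4))
for i in (np.array([ .4,.3]),):pass
E
```

```text
stop [ 0.457286   -0.30235493  0.15      ]
[[0.4629 0.0758 0.175 ]
 [0.4713 0.2052 0.175 ]
 [0.6324 0.1941 0.175 ]
 [0.6236 0.0651 0.175 ]] [0.54756548 0.13505032 0.175     ]
[0.6314 0.1914 0.175 ]
[0.6245 0.0623 0.175 ]
[0.4666 0.1978 0.175 ]
```

```bash
python3 -m creep '[[56,-0.06,-0.9,0,0,0,0],[56,-0.06,-0.9,0,0,0,0],[56,-0.06,-0.9,0,0,0,0],[56,-0.06,-0.9,0,0,0,0],[56,-0.06,-0.95,0,0,0,0],[56,0,0,-0.7,0,0,0],[56,0,0,-0.8,0,0,0],[56,0,0,-0.8,0,0,0]]'
python3 -m creep '[[56,0,0,-0.8,0,0,0],[56,0,0,-0.7,0,0,0],[56,0,0,-0.6,0,0,0],[56,0,0,-0.5,0,0,0],[56,0,0,-0.4,0,0,0],[56,0,0,-0.35,0,0,0],[56,0,0,0,0,0,0],[56,0,0,0,0,0,0]]'
python3 -m creep '[[44,0,0,0,0,0,0],[40,0,0,0,0,0,0],[37,0,0,0,0,0,0],[35,0,0,0,0,0,0],[33,0,0,0,0,0,0],[28,0,0,0,0,0,0],[24,0,0,0,0,0,0],[24,0,0,0,0,0,0]]' 20
```

```text
time_s: 12.3
tcp_pos: [0.4574, -0.3033, 0.1961]
eef_rot: [-179.9, -0.0, -94.0]
contact_force: [0.6, 0.3, 0.2]
gripper_width: 0.056
gripper_force: 0.0
time_s: 12.97
tcp_pos: [0.4574, -0.3029, 0.1127]
eef_rot: [180.0, -0.0, -93.9]
contact_force: [0.2, -1.0, 1.2]
gripper_width: 0.0562
gripper_force: 0.0
time_s: 13.63
tcp_pos: [0.4573, -0.3029, 0.113]
eef_rot: [-180.0, -0.0, -93.9]
contact_force: [-1.5, 0.1, 2.8]
gripper_width: 0.0315
gripper_force: 20.0
```

```bash
python3 -m creep '[[24,0,0,0.2,0,0,0],[24,0,0,0.5,0,0,0],[24,0,0,0.9,0,0,0],[24,0,0,1,0,0,0],[24,0,0,1,0,0,0],[24,0,0,1,0,0,0],[24,0,0,1,0,0,0],[24,0,0,1,0,0,0]]' 28
python3 -m creep '[[24,0,0,0.9,0,0,0],[24,0,0.2,0.5,0,0,0],[24,0.1,0.5,0,0,0,0],[24,0.2,0.8,0,0,0,0],[24,0.2,0.9,0,0,0,0],[24,0.2,0.9,0,0,0,0],[24,0.2,0.9,0,0,0,0],[24,0.2,0.9,0,0,0,0]]'
python3 -m creep '[[24,0.2,0.9,0,0,0,0],[24,0.2,0.9,0,0,0,0],[24,0.2,0.9,0,0,0,0],[24,0.2,0.9,0,0,0,0],[24,0.2,0.9,0,0,0,0],[24,0.2,0.9,0,0,0,0],[24,0.2,0.9,0,0,0,0],[24,0.2,0.9,0,0,0,0]]'
python3 -m creep '[[24,0.2,0.9,0,0,0,0],[24,0.2,0.9,0,0,0,0],[24,0.2,0.9,0,0,0,0],[24,0.2,0.8,0,0,0,0],[24,0.2,0.6,0,0,0,0],[24,0.1,0.3,0,0,0,0],[24,0,0,0,0,0,0],[24,0,0,0,0,0,0]]'
```

```text
time_s: 14.3
tcp_pos: [0.4567, -0.3024, 0.2785]
eef_rot: [179.9, 0.1, -93.9]
contact_force: [0.3, -0.3, -3.5]
gripper_width: 0.0315
gripper_force: 28.0
time_s: 14.97
tcp_pos: [0.4844, -0.1741, 0.3122]
eef_rot: [179.9, 0.0, -93.9]
contact_force: [0.8, -0.3, -3.9]
gripper_width: 0.0319
gripper_force: 28.0
time_s: 15.63
tcp_pos: [0.5243, 0.0059, 0.3123]
eef_rot: [179.9, 0.0, -93.9]
contact_force: [-0.0, 0.4, -3.8]
gripper_width: 0.0316
gripper_force: 28.0
time_s: 16.3
tcp_pos: [0.5521, 0.1145, 0.3123]
eef_rot: [179.9, -0.0, -93.9]
contact_force: [-0.3, 0.3, -4.2]
gripper_width: 0.0318
gripper_force: 28.0
```

```bash
python3 -m creep '[[24,-0.1,0.3,0,0,0,0],[24,-0.1,0.3,0,0,0,0],[24,0,0.15,0,0,0,0],[24,0,0,0,0,0,0],[24,0,0,0,0,0,0]]'
python3 - <<'E'
from h import *
S=capture("scene");T=capture("top");W=capture("wrist")
a=cv2.resize(S["frame"][90:230,220:350],(372,400),interpolation=2)
b=cv2.resize(W["frame"],(400,300),interpolation=2);b=np.vstack([b,np.zeros((100,400,3),np.uint8)])
cv2.imwrite("pics/mix4.png",np.hstack([a,b])[:,:,::-1])
for n,p in(("S",S),("W",W)):
  for h in(.095,.04): print(n,h,proj(p,[.5465,.134,h]))
  c=[[.5465,.134]+Ro.from_euler('z',-4,degrees=True).as_matrix()[:2,:2]@[a,b] for a,b in((.0825,.065),(.0825,-.065),(-.0825,.065),(-.0825,-.065))]
  print([proj(p,[*q,.175]).round(0) for q in c])
print(r.get_state()['tcp_pos'])
E
```

```text
time_s: 16.72
tcp_pos: [0.5473, 0.1334, 0.313]
eef_rot: [-180.0, 0.0, -93.9]
contact_force: [0.0, 0.4, -3.3]
gripper_width: 0.0317
gripper_force: 28.0
S 0.095 [285.43766865 182.53457846]
S 0.04 [284.25289754 188.79985097]
[array([321., 197.]), array([271., 209.]), array([303., 138.]), array([255., 149.])]
W 0.095 [254.67432237 164.86279473]
W 0.04 [254.61236153 157.94336878]
[array([180., 236.]), array([171., 115.]), array([329., 237.]), array([339., 115.])]
[0.54736673 0.13317573 0.31287502]
```

View pics/mix4.png

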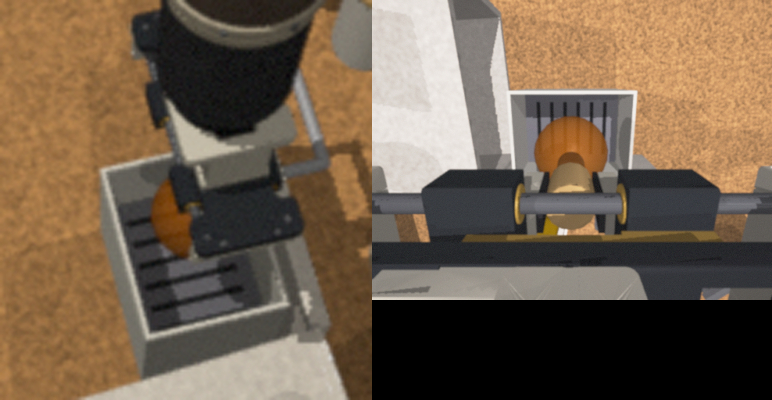

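```bash
cat > ok.py <<'E'
import sys
from plant import r
f=r.get_state()["contact_force"];print("F",f.round(1));sys.exit(0 if f[2]<float(sys.argv[1]) and abs(f[0])<4 and abs(f[1])<4 else 1)
E
python3 -m creep '[[24,0,0.04,-0.3,0,0,0],[24,0,0.03,-0.6,0,0,0],[24,0,0,-0.7,0,0,0],[24,0,0,-0.7,0,0,0],[24,0,0,-0.6,0,0,0],[24,0,0,-0.5,0,0,0],[24,0,0,-0.4,0,0,0],[24,0,0,0,0,0,0]]' && python3 ok.py -1.5 && python3 -m creep '[[24,0,0,-0.08,0,0,0],[24,0,0,-0.04,0,0,0],[24,0,0,-0.04,0,0,0],[24,0,0,0,0,0,0]]'; python3 ok.py -1.5
```

```text
time_s: 17.53
tcp_pos: [0.5461, 0.1345, 0.2151]
eef_rot: [179.8, -0.1, -93.9]
contact_force: [-0.2, 0.8, -4.4]
gripper_width: 0.0317
gripper_force: 28.0
F [-0.2  0.8 -4.4]
time_s: 17.87
tcp_pos: [0.5476, 0.1353, 0.2143]
eef_rot: [-180.0, 0.0, -93.9]
contact_force: [-0.1, -0.2, -3.4]
gripper_width: 0.0318
gripper_force: 28.0
F [-0.1 -0.2 -3.4]
```

```bash
q(){ tail -n +1 | grep -E "tcp_pos"; }
python3 -m creep '[[24,0,0,-0.06,0,0,0],[24,0,0,-0.06,0,0,0],[24,0,0,0,0,0,0]]'|q && python3 ok.py -1.7 && python3 -m creep '[[24,0,0,-0.06,0,0,0],[24,0,0,-0.06,0,0,0],[24,0,0,0,0,0,0]]'|q && python3 ok.py -1.7 && python3 -m creep '[[24,0,0,-0.06,0,0,0],[24,0,0,-0.06,0,0,0],[24,0,0,0,0,0,0]]'|q && python3 ok.py -1.7 && python3 -m creep '[[24,0,0,-0.06,0,0,0],[24,0,0,-0.06,0,0,0],[24,0,0,0,0,0,0]]'|q && python3 ok.py -1.7 && python3 -m creep '[[24,0,0,-0.06,0,0,0],[24,0,0,-0.06,0,0,0],[24,0,0,0,0,0,0]]'|q && python3 ok.py -1.7 && python3 -m creep '[[24,0,0,-0.06,0,0,0],[24,0,0,-0.06,0,0,0],[24,0,0,0,0,0,0]]'|q && python3 ok.py -1.7
```

```text
tcp_pos: [0.5472, 0.1351, 0.2106]
F [-1.  -0.  -3.8]
tcp_pos: [0.5472, 0.1351, 0.2074]
F [ 0.4 -1.  -4. ]
tcp_pos: [0.5472, 0.1351, 0.2044]
F [ 0.2 -0.2 -4.5]
tcp_pos: [0.5474, 0.1352, 0.2016]
F [ 0.5  0.9 -2. ]
tcp_pos: [0.5475, 0.1351, 0.199]
F [-1.6  0.1  0.6]
```

```bash
python3 -m creep '[[24,0,0,0,0,0,0],[24,0,0,0,0,0,0],[24,0,0,0,0,0,0]]'; python3 ok.py 3 && python3 -m creep '[[33,0,0,0,0,0,0],[34,0,0,0,0,0,0],[36,0,0,0,0,0,0],[40,0,0,0,0,0,0],[46,0,0,0,0,0,0],[52,0,0,0,0,0,0],[56,0,0,0,0,0,0],[56,0,0,0,0,0,0]]'
```

```text
time_s: 19.37
tcp_pos: [0.5476, 0.1352, 0.1991]
eef_rot: [-180.0, 0.0, -93.9]
contact_force: [-1.0, -0.2, 0.1]
gripper_width: 0.0314
gripper_force: 28.0
F [-1.  -0.2  0.1]
time_s: 20.03
tcp_pos: [0.5474, 0.1351, 0.1988]
eef_rot: [180.0, -0.0, -93.9]
contact_force: [0.6, -0.9, -0.6]
gripper_width: 0.0552
gripper_force: 0.0
```

Released; rise straight up, back off and look.

```bash
python3 -m creep '[[56,0,0,0.2,0,0,0],[56,0,0,0.4,0,0,0],[56,0,0,0.6,0,0,0],[56,0,0,0.8,0,0,0],[56,0,0,1,0,0,0],[56,0,0,1,0,0,0],[56,0,0,1,0,0,0],[56,0,0,0.5,0,0,0]]'
python3 -m creep '[[56,-0.3,-0.9,0,0,0,0],[56,-0.3,-0.9,0,0,0,0],[56,-0.3,-0.9,0,0,0,0],[56,-0.3,-0.9,0,0,0,0],[56,-0.3,-0.9,0,0,0,0],[56,-0.3,-0.9,0,0,0,0],[56,-0.3,-0.9,0,0,0,0],[56,-0.3,-0.9,0,0,0,0]]'
python3 -m creep '[[56,0,0,0,0,0,0],[56,0,0,0,0,0,0]]' | head -2
python3 - <<'E'
from h import *
S=capture("scene");T=capture("top")
a=cv2.resize(S["frame"][90:240,210:350],(373,400),interpolation=2);b=cv2.resize(T["frame"][130:250,180:290],(367,400),interpolation=2)
cv2.imwrite("pics/mix5.png",np.hstack([a,b])[:,:,::-1])
print([proj(S,[.547,.135,z]) for z in(.09,.24)],[proj(T,[.547,.135,z]) for z in(.09,.24)])
for t in("square_bottle","straight_bottle","tumbler","dispenser","soap_dish"):print(t,[np.round(x["bbox"]) for x in search_frame(S,t)[:1]])
E
```

```text
time_s: 20.7
tcp_pos: [0.5483, 0.1351, 0.341]
eef_rot: [-179.7, 0.1, -93.9]
contact_force: [1.0, -0.4, 1.1]
gripper_width: 0.0559
gripper_force: 0.0
time_s: 21.37
tcp_pos: [0.4869, -0.046, 0.3376]
eef_rot: [-179.9, 0.0, -93.9]
contact_force: [1.0, -1.0, 0.5]
gripper_width: 0.0559
gripper_force: 0.0
time_s: 21.53
tcp_pos: [0.4871, -0.0459, 0.3376]
[array([285.73404138, 183.18424124]), array([289.54186932, 163.32535106])] [array([235.62487765, 190.49595181]), array([232.68062907, 182.99792695])]
square_bottle [array([151., 183., 180., 212.])]
straight_bottle [array([136., 234., 164., 262.])]
tumbler [array([172., 261., 204., 290.])]
dispenser [array([336.,  67., 372., 114.])]
soap_dish [array([350., 174., 400., 207.])]
```

View pics/mix5.png

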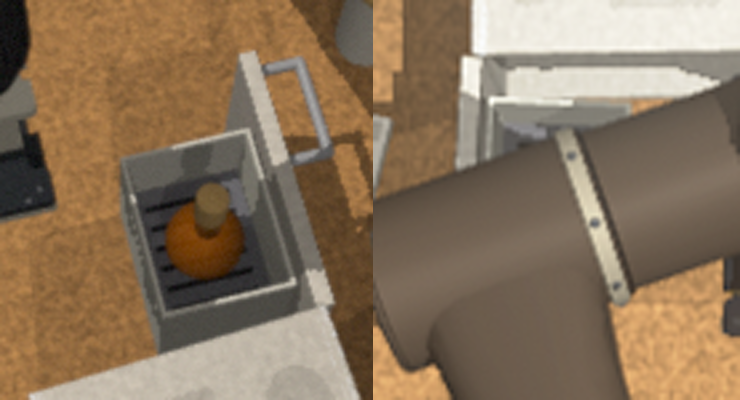

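The scene view shows the flask upright in the bin. Its stopper is at about (289, 163), where I predicted it for an upright flask. The door is still open and the other things have not moved.

```bash
python3 -c "
from plant import close_job
print(close_job())"
```

```text
the job is handed in; nothing more can be done
None
```

The job is handed in: the door stands open at about 90°, the flask is upright on the rack in the bin and released after about 0.6 N of pressing, and the other things on the counter were not moved.

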